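# Index and lock the gallery's specimen wheel

## Robot

A 7-joint arm with a two-finger parallel gripper is mounted at the origin on the work surface. World frame = base frame: x ahead of the robot, y to its left, z up, the work surface at z = 0. Lengths are in mm, angles in rad, forces in N, time in s.
With the tool pointing down it reaches from about 425 to 925 mm from the base axis. Payload 6.8 kg.
Tool frame: the origin (TCP) lies at the very end of the fingers, on their centre line; the grasp point (between the pads) lies 19 mm behind it; z points along the fingers, y is the line along which they close (so a half turn about z gives the same grasp; the last joint's range is limited). The gripper opens to 85 mm and grips with 20 to 120 N. Pads are 22 mm wide; open, the fingers measure 114 mm over their backs; the gripper's body (76 mm by 85 mm) begins 54 mm behind the grasp point. The pads swing forward as they close: fully open they stand 13 mm farther back than shut.
Start: joints at [-1.222, 0.477, 0.022, 1.555, -0.011, 1.109, -0.083], TCP at [297.727, 605.81, 231.308] pointing down, gripper open.
Joint ranges: [-2.96, 2.96], [-0.34, 2.1], [-1.41, 1.46], [0.24, 2.44], [-1.37, 4.51], [0.17, 1.92], [-2.96, 2.96]. Speed limits (rad/s): [2.39, 2.39, 3.14, 3.14, 3.14, 3.14, 3.14].

## Interface

Orientations are given as [roll, pitch, yaw] about the fixed x, y, z axes, in that order (R = Rz(yaw) Ry(pitch) Rx(roll)).
In Python, from bench import * gives the robot as it stands.
- The arm moves only by the tool apply_moves, never from a script. Its argument "targets" is a list of rows, each an object of numbers: "tx", "ty", "tz": the shift along the tool's x, y, z in m; "ax", "ay", "az": the turn, a rotation vector about the tool's x, y, z in degrees; "grip": the opening, from -1 (shut) to 1 (fully open). A call has 1 to 20 rows; each row shifts and turns the commanded pose from where the row before left it, along the tool's axes as they then stand; what a row does not reach is not made up. A row lasts 1/8 s, in which the tool goes at most 62.5 mm and 10.7 degrees, less where a joint would pass 70% of its speed; a pose out of reach is approached as far as the arm can. A call with a gripper value outside its range is refused whole. The fingers move at their own pace and stop on an object; "force" is the grip in N (left out, the last holds). Time passes only in rows, so rows that do not move let the fingers close. It gives the time, the measured TCP pose, the force, the opening and the grip force at its end, in the units of the state.
- observe(): the state, without advancing time (a new reading comes with each control period).
- capture(name): name is "side" or "top" or "wrist"; returns a dict with "img" (420x560x3 uint8, red, green, blue), "fx", "fy", "cx", "cy" (pixels), "T" (4x4, takes a point from camera to world coordinates). Camera axes: x right, y down, z forward; pixel columns grow to the right and rows downward; lengths in mm; the calibration is good to about 2 mm. A picture is of the moment at which its call begins. There is no depth.
- job_done(): hands the job in; it is judged then, once.
Trained networks look in a picture, given as the dict that the camera call returned (one of the last four; its "shot" number tells which), for a name from the list of things; names that differ only in an ending like _2 or _b are one class to them, and where a whole thing is asked for, a point or a joint stands for the part that bears it (a point fixed in the world has none). Each returns a list of dicts, best first, with "score" (0 to 1); they miss things now and then, are a little off and sometimes report something else, mostly with a low value. They report only what shows in the picture. A call takes as long as a camera call.
- cut_out(target, picture): "region" (420x560 bool, what is visible of it) and "box" ([centre column, centre row, width, height] in pixels, round what is visible of it).
- spot_point(target, picture): "uv" ([column, row] in pixels: a listed point, or the origin of a listed thing).
The state is a dict: "clock": time; "joints": joint angles; "dq": joint speeds; "tau": joint torques, N m; "tool_pos": TCP position; "eef_rot": TCP orientation; "force": force on the tool from outside, world axes, zero at the start; "wrist_torque": the same for the moment, N m; "finger_gap": finger opening in mm; "finger_force": force on a finger pad.
Only numpy, scipy, OpenCV 4.12 (cv2) and the standard library are available. Lean on these libraries where they do the work, as an engineer would, in place of code of your own. Each camera call takes 0.05 s, during which the arm holds its last target. There are 200 camera calls.

## Task

Lock the specimen wheel for cleaning: take the index pin (the one with the tall cylindrical head) out of its rest block, stand it in the guide hole on top of the wheel's housing and let go, so that it rides on the hidden index drum. Then turn the wheel slowly and gently by fingertip friction on its rim until the hidden notch comes to the top and the pin drops fully home (it comes up soonest if the top moves away from the robot); stop as soon as it drops, do not strain the pin or squeeze the wheel hard, and leave the spare stud, eyepieces and jar where they are.

Things in the scene. Friction and masses are not known exactly. Their poses are not given: they have to be found in the camera images.
- stand: Aluminium stand fixed to the table, base 150 x 170 x 12 mm; origin at the centre of its underside, z up, x roughly away from the robot, y along the wheel's level axle. Wheel at y = +45 mm. Closed housing, 124 mm in x, 66 mm in y, centred at y = -45 mm, top 203 mm above the table. More than 30 N between pin and stand or wheel, or 40 N summed over the fingers on the wheel or stand, is damage
- wheel_axle (a point): centre of the specimen wheel, 125 mm above the table, on the stand (does not turn; axes as the stand's). Wheel: plain aluminium disc in the x-z plane, radius 105 mm, 12 mm thick, six round windows; turns freely both ways without stops (about 1 N at the rim with the pin riding) and stays where left. Its angle is not measured
- wheel_top (a point): uppermost point of the wheel's rim, mid-thickness, 230 mm above the table (a point of the stand, does not turn). The bare rim can be pinched across its thickness from above, 30 mm free on each side: some 6 N of grip is enough. Once the pin has dropped the wheel is blocked and the push on the fingers rises at once: stop at about 6 N; drags up to 3 N are normal
- index_drum (a point): centre of the hidden drum in the housing, on the axle, turning with the wheel: radius 50 mm, one notch in its rim 16 mm wide, 15 mm deep. The notch starts 0.6 to 2.4 rad short of the top; turning the wheel's top along the stand's +x brings it up. Keep the rim below 60 mm/s or the pin may skip over it. Site axes as the stand's, does not turn
- guide_mouth (a point): centre of the guide hole's mouth in the housing's flat top, 203 mm above the table; hole 14 mm wide with a 3 mm chamfer, 25 mm deep, ending 3 mm above the drum; axes as the stand's
- pin_head (a point): centre of the index pin's head, z up along the pin. Steel, 0.11 kg: head a cylinder 20 mm across, 34 mm high; shank 12 mm across, 40 mm long, 4 mm tapered foot, tip 57 mm below this point. In the rest block this point is 67 mm above the table; riding on the drum 29 mm above the guide's mouth, fully home (head on the housing) 17 mm above it
- rest: black plastic rest block fixed to the table, 60 x 150 x 50 mm, origin at the centre of its underside; two upright holes 16 mm wide at y = +38 and -38 mm of its frame, open through to the table; the pin stands in one, the spare stud in the other, either way round, each with its head resting on the block (head underside 50 mm above the table)
- stud_head (a point): centre of the spare stud's flat disc head (32 mm across, 10 mm high, same shank as the pin); leave it in the block
- eyepiece_a: loose eyepiece, 38 mm across, 61 mm high, origin at its underside; leave alone
- eyepiece_b: loose eyepiece, the same; leave alone
- jar: loose glass jar, 48 mm across, 60 mm high, origin at its underside; leave alone

How it is judged (in metres and radians):
On the way:
1. the index pin stands released in the guide hole, riding on the drum (head centre 24 to 33 mm above the guide's mouth) (x of pin_head in the frame of guide_mouth between -0.006 and 0.006 m and y of pin_head in the frame of guide_mouth between -0.006 and 0.006 m and angle between pin_head's own z axis and vertical below 0.2 rad and z of pin_head in the frame of guide_mouth between 0.024 and 0.033 m and contact force between the fingers and pin below 0.05 N), for 0.2 s.
At the end, for the whole second after the job is handed in: the index pin stands upright (within 0.2 rad) in the guide hole, within 6 mm of its axis, fully home in the drum's notch (head centre less than 20.5 mm above the guide's mouth: head within 3.5 mm of the housing), at rest and released; the spare stud is still in its place (x of pin_head in the frame of guide_mouth between -0.006 and 0.006 m and y of pin_head in the frame of guide_mouth between -0.006 and 0.006 m and angle between pin_head's own z axis and vertical below 0.2 rad and z of pin_head in the frame of guide_mouth below 0.0205 m and linear speed of pin below 0.02 m/s and distance of stud_head from where it was at the start of the episode below 0.02 m); the robot touches nothing.
It fails at once if the pin is strained: more than 30 N between pin and stand or wheel (contact force between pin and stand above 30 N).
It fails at once if the wheel or stand is squeezed or pushed with more than 40 N by the fingers (contact force between the fingers and stand above 40 N).
It fails at once if the spare stud, an eyepiece or the jar is moved by more than 20 mm (distance of any of stud_head, eyepiece_a, eyepiece_b, jar from where it was at the start of the episode above 0.02 m).
It also fails if it takes over 72 s, if anything falls off the work surface, if the arm or the gripper's body presses on something with over 40 N, if the wrist force passes 120 N, or if a joint passes its speed limit or range.

## Working session

There is one attempt and no reset: what is moved stays moved. The work goes in short steps, Python scripts to look and compute and a tool call to move; the robot and the scene stay as the last step left them, time stands still between calls to the robot, and variables do not carry over. Pictures are saved under pics/ and viewed, at most 10 in all, crops included, and the job is handed in when it is done.

Besides the shell and the picture viewer there is one more tool, called after "Emit:" as name(argument=value, ...) on one line, values as JSON. apply_moves: Moves the arm, as the interface text tells. Its arguments: {"type":"object","properties":{"targets":{"type":"array"},"force":{"type":"number"}},"required":["targets"]}

```bash
mkdir -p pics
cat > h.py <<'E'
from bench import *
import numpy as np, cv2
def ray(c,uv):
    d=np.array([(uv[0]-c["cx"])/c["fx"],(uv[1]-c["cy"])/c["fy"],1]); T=np.array(c["T"]); return T[:3,3],T[:3,:3]@d
def onz(c,uv,z):
    o,d=ray(c,uv); return o+d*(z-o[2])/d[2]
def tri(rs):
    A=0;b=0
    for o,d in rs:
        d=d/np.linalg.norm(d);P=np.eye(3)-np.outer(d,d);A=A+P;b=b+P@o
    return np.linalg.solve(A,b)
def save(c,n): cv2.imwrite("pics/"+n+".png",c["img"][:,:,::-1])
E
python3 - <<'E'
from h import *
np.set_printoptions(precision=1,suppress=True)
s=observe(); print(s)
Z=dict(wheel_axle=125,wheel_top=230,guide_mouth=203,pin_head=67,stud_head=55,rest=0,stand=0,eyepiece_a=0,jar=0)
R={}
for n in("side","top"):
    c=capture(n); save(c,n); print(n,np.array(c["T"]),c["fx"])
    for k,z in Z.items():
        for r in spot_point(k,c)[:2]:
            print(k,r["score"],np.array(r["uv"]),onz(c,r["uv"],z))
            R.setdefault(k,{}).setdefault(n,ray(c,r["uv"]))
for k,v in R.items():
    if len(v)==2: print("tri",k,tri(list(v.values())))
E
python3 -c "
import cv2,numpy as np
a=cv2.imread('pics/side.png');b=cv2.imread('pics/top.png')
cv2.imwrite('pics/both.png',cv2.resize(np.vstack([a,b]),(400,600)))"
```

```text
{'clock': 0.0, 'joints': array([-1.2,  0.5,  0. ,  1.6, -0. ,  1.1, -0.1]), 'dq': array([-0., -0.,  0.,  0., -0.,  0.,  0.]), 'tau': array([  0. , -59.6,   1.6, -28.1,   0. ,   0. ,   0. ]), 'tool_pos': array([297.5, 605.3, 230.3]), 'eef_rot': array([-3.1,  0. ,  2.7]), 'force': array([-0.6,  0.1, -1.3]), 'wrist_torque': array([ 0., -0., -0.]), 'finger_force': 0.0, 'finger_gap': 85.55555407549534}
side [[   0.9   -0.3    0.4  -21.9]
 [  -0.5   -0.4    0.7 -969.8]
 [   0.    -0.9   -0.5  862.6]
 [   0.     0.     0.     1. ]] 532.1938899412503
wheel_axle 0.92 [276.3 251.8] [504.4 -64.6 125. ]
wheel_top 0.75 [274.6 213. ] [504.4 -57.5 230. ]
wheel_top 0.23 [237.2 219.7] [416.9 -39.9 230. ]
guide_mouth 0.8 [297.6 245.3] [ 501.2 -162.8  203. ]
pin_head 0.48 [221.9 205.2] [527.8 296.4  67. ]
stud_head 0.63 [238.2 218.4] [544.  222.3  55. ]
stud_head 0.41 [229.7 225.8] [505.2 198.8  55. ]
rest 0.61 [230.2 228.1] [536.7 266.    0. ]
stand 0.92 [290.7 299.3] [ 521.2 -105.7    0. ]
eyepiece_a 0.83 [220.8 266.3] [430.5 106.7   0. ]
eyepiece_a 0.49 [288.  297.2] [519.6 -95.4   0. ]
jar 0.93 [33
[... 298 characters left out ...]
.8 230. ]
guide_mouth 0.76 [363.4 224.2] [ 510.8 -153.1  203. ]
pin_head 0.43 [140.9 223. ] [536.5 319.7  67. ]
stud_head 0.48 [178.  220.4] [543.6 239.7  55. ]
rest 0.64 [169.8 228. ] [533.6 272.3   0. ]
stand 0.76 [328.6 238.4] [ 505.4 -109.4    0. ]
eyepiece_a 0.6 [209.2 168.1] [681.9 180.8   0. ]
eyepiece_a 0.55 [237.4 274.6] [421.2 108.8   0. ]
jar 0.87 [420.7 247.6] [ 481.4 -330.1    0. ]
tri wheel_axle [506.7 -58.9 120.5]
tri wheel_top [503.7 -65.8 235.3]
tri guide_mouth [ 509.8 -153.6  195.2]
tri pin_head [539.7 325.6  48.8]
tri stud_head [548.8 241.2  43.1]
tri rest [536.6 272.2  -3.7]
tri stand [ 510.4 -111.3    7.3]
tri eyepiece_a [591.2 213.6 -78.9]
tri jar [ 483.7 -330.3    3.4]
```

View pics/side.png

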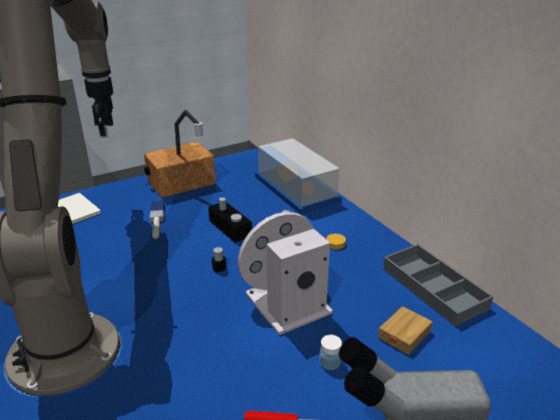

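View pics/top.png

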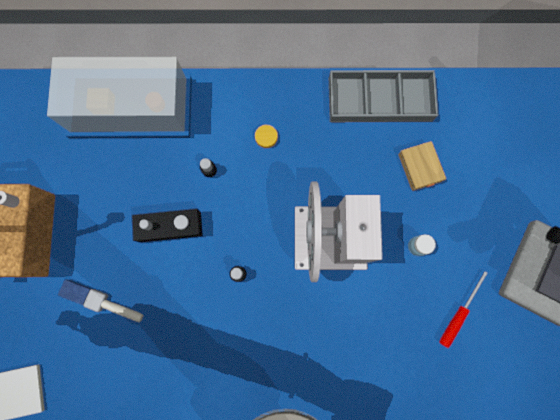

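The side view shows the pin (tall head) at about (222,203) and the stud disc at (237,218). In the top view they are at (145,225) and (181,222). The wheel and housing are at (314,230) and (363,227). So the pin is at the far-left end of the block.

```bash
cat >> h.py <<'E'
from scipy.spatial.transform import Rotation as Ro
def Rt(s=None):
    s=s or observe(); return Ro.from_euler("xyz",s["eef_rot"])
def rel(p,s=None):
    s=s or observe(); return Rt(s).inv().apply(np.array(p)-s["tool_pos"])
np.set_printoptions(precision=2,suppress=True)
E
python3 - <<'E'
from h import *
s=observe(); print(s["eef_rot"],Rt().as_matrix())
a=np.array([360,420,231.]);b=np.array([533,313,200.])
print(rel(a),Rt().inv().apply(b-a))
E
```

```text
[ 3.14 -0.    2.68] [[-0.9   0.44  0.  ]
 [ 0.44  0.9   0.  ]
 [ 0.    0.   -1.  ]]
[-137.88 -139.31    0.3 ] [-202.46  -19.73   31.  ]
```

Emit:
apply_moves(targets=[{"tx": -0.035, "ty": -0.035}, {"tx": -0.035, "ty": -0.035}, {"tx": -0.034, "ty": -0.035}, {"tx": -0.034, "ty": -0.034}, {"tx": -0.04, "ty": -0.004, "tz": 0.006}, {"tx": -0.04, "ty": -0.004, "tz": 0.006}, {"tx": -0.04, "ty": -0.004, "tz": 0.006}, {"tx": -0.04, "ty": -0.004, "tz": 0.006}, {"tx": -0.04, "ty": -0.004, "tz": 0.006}, {"az": 9}, {"az": 9}, {"az": 9}, {"az": 9}, {"az": 10}, {"az": 10}, {}])

```text
validation failed for argument at $.ta...
```

```bash
cat > look.py <<'E'
from h import *
import sys
s=observe(); print(s["clock"],s["tool_pos"],s["eef_rot"],s["finger_gap"]); c=capture("wrist"); save(c,sys.argv[1])
for a in sys.argv[2:]:
    k,z=a.split("=")
    for r in spot_point(k,c)[:2]: print(k,r["score"],np.array(r["uv"]),onz(c,r["uv"],float(z)))
E
python3 look.py w1 pin_head=67 stud_head=55 rest=0
```

```text
1.0 [297.7  605.84 231.31] [ 3.14 -0.    2.68] 85.52303250115781
```

View pics/w1.png

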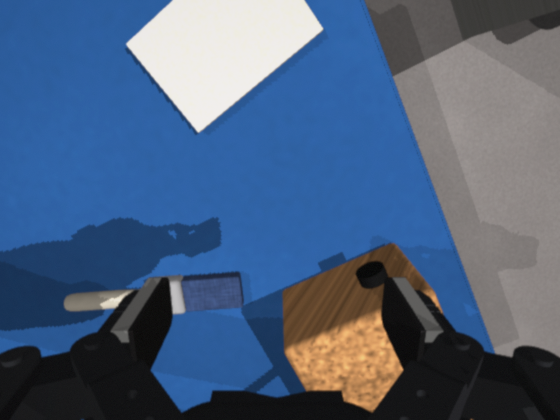

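The call was refused, so the arm is still at its start. The wrist view shows only the brush and the wooden block. I'll resend with every key in each row.

Emit:
apply_moves(targets=[{"tx": -0.035, "ty": -0.035, "tz": 0, "ax": 0, "ay": 0, "az": 0, "grip": 1}, {"tx": -0.035, "ty": -0.035, "tz": 0, "ax": 0, "ay": 0, "az": 0, "grip": 1}, {"tx": -0.034, "ty": -0.035, "tz": 0, "ax": 0, "ay": 0, "az": 0, "grip": 1}, {"tx": -0.034, "ty": -0.034, "tz": 0, "ax": 0, "ay": 0, "az": 0, "grip": 1}, {"tx": -0.04, "ty": -0.004, "tz": 0.006, "ax": 0, "ay": 0, "az": 0, "grip": 1}, {"tx": -0.04, "ty": -0.004, "tz": 0.006, "ax": 0, "ay": 0, "az": 0, "grip": 1}, {"tx": -0.04, "ty": -0.004, "tz": 0.006, "ax": 0, "ay": 0, "az": 0, "grip": 1}, {"tx": -0.04, "ty": -0.004, "tz": 0.006, "ax": 0, "ay": 0, "az": 0, "grip": 1}, {"tx": -0.04, "ty": -0.004, "tz": 0.006, "ax": 0, "ay": 0, "az": 0, "grip": 1}, {"tx": 0, "ty": 0, "tz": 0, "ax": 0, "ay": 0, "az": 9, "grip": 1}, {"tx": 0, "ty": 0, "tz": 0, "ax": 0, "ay": 0, "az": 9, "grip": 1}, {"tx": 0, "ty": 0, "tz": 0, "ax": 0, "ay": 0, "az": 9, "grip": 1}, {"tx": 0, "ty": 0, "tz": 0, "ax": 0, "ay": 0, "az": 9, "grip": 1}, {"tx": 0, "ty": 0, "tz": 0, "ax": 0, "ay": 0, "az": 10, "grip": 1}, {"tx": 0, "ty": 0, "tz": 0, "ax": 0, "ay": 0, "az": 10, "grip": 1}, {"tx": 0, "ty": 0, "tz": 0, "ax": 0, "ay": 0, "az": 0, "grip": 1}], force=20)

```text
clock: 3.2
tool_pos: [530.8, 314.3, 201.3]
eef_rot: [3.141, 0.0, 1.709]
force: [-0.3, 0.1, 0.1]
finger_gap: 85.4
finger_force: 0.0
```

```bash
python3 look.py w2 pin_head=67 stud_head=55 rest=0
```

```text
3.2 [530.85 314.26 201.33] [3.14 0.   1.71] 85.4055011542174
pin_head 0.63 [276.2 205.3] [530.85 310.04  67.  ]
stud_head 0.76 [272.5 283.8] [538.06 233.99  55.  ]
rest 0.81 [278.1 219.2] [537.44 276.32   0.  ]
```

View pics/w2.png

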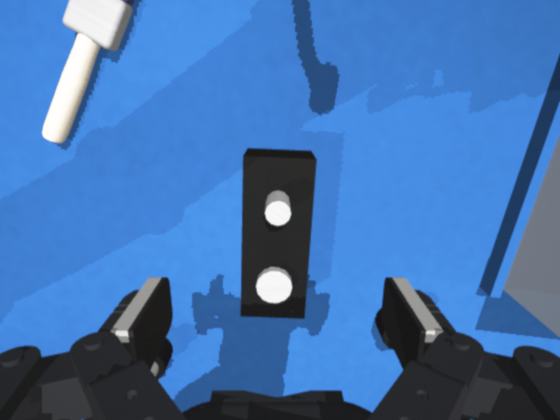

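Wrist view: the pin head is at (278,210) and the stud at (273,286), with the fingers straddling the block's short axis. The pin is at about (531,310). Going down.

Emit:
apply_moves(targets=[{"tx": -0.0035, "ty": 0, "tz": 0.03, "ax": 0, "ay": 0, "az": 0, "grip": 1}, {"tx": 0, "ty": 0, "tz": 0.03, "ax": 0, "ay": 0, "az": 0, "grip": 1}, {"tx": 0, "ty": 0, "tz": 0.03, "ax": 0, "ay": 0, "az": 0, "grip": 0.5}, {"tx": 0, "ty": 0, "tz": 0.03, "ax": 0, "ay": 0, "az": 0, "grip": 0}, {"tx": 0, "ty": 0, "tz": 0.025, "ax": 0, "ay": 0, "az": 0, "grip": -0.2}, {"tx": 0, "ty": 0, "tz": 0, "ax": 0, "ay": 0, "az": 0, "grip": -0.4}, {"tx": 0, "ty": 0, "tz": 0, "ax": 0, "ay": 0, "az": 0, "grip": -0.55}, {"tx": 0, "ty": 0, "tz": 0, "ax": 0, "ay": 0, "az": 0, "grip": -0.55}, {"tx": 0, "ty": 0, "tz": 0, "ax": 0, "ay": 0, "az": 0, "grip": -0.55}, {"tx": 0, "ty": 0, "tz": 0, "ax": 0, "ay": 0, "az": 0, "grip": -0.55}], force=20)

```text
clock: 4.65
tool_pos: [531.5, 310.7, 56.8]
eef_rot: [3.141, -0.0, 1.708]
force: [-0.8, 0.1, -2.2]
finger_gap: 19.6
finger_force: 13.0
```

Emit:
apply_moves(targets=[{"tx": 0, "ty": 0, "tz": 0, "ax": 0, "ay": 0, "az": 0, "grip": -0.54}, {"tx": 0, "ty": 0, "tz": 0, "ax": 0, "ay": 0, "az": 0, "grip": -0.54}])

```text
clock: 4.9
tool_pos: [531.4, 310.6, 56.3]
eef_rot: [-3.142, -0.0, 1.707]
force: [0.9, -0.0, -0.5]
finger_gap: 19.4
finger_force: 7.5
```

Emit:
apply_moves(targets=[{"tx": 0, "ty": 0, "tz": 0, "ax": 0, "ay": 0, "az": 0, "grip": -0.58}, {"tx": 0, "ty": 0, "tz": 0, "ax": 0, "ay": 0, "az": 0, "grip": -0.58}])

```text
clock: 5.15
tool_pos: [531.4, 310.6, 56.3]
eef_rot: [-3.142, 0.0, 1.707]
force: [0.4, 0.4, -1.1]
finger_gap: 19.8
finger_force: 19.7
```

Force on the pads follows the position target, at about 5.5 N per 0.01 of grip. That lets me hold the wheel lightly later. Lifting the pin and carrying it over.

Emit:
apply_moves(targets=[{"tx": 0, "ty": 0, "tz": -0.015, "ax": 0, "ay": 0, "az": 0, "grip": -0.65}, {"tx": 0, "ty": 0, "tz": -0.03, "ax": 0, "ay": 0, "az": 0, "grip": -0.65}, {"tx": 0, "ty": 0, "tz": -0.035, "ax": 0, "ay": 0, "az": 0, "grip": -0.65}, {"tx": 0, "ty": 0, "tz": -0.035, "ax": 0, "ay": 0, "az": 0, "grip": -0.65}, {"tx": 0, "ty": 0, "tz": -0.035, "ax": 0, "ay": 0, "az": 0, "grip": -0.65}, {"tx": 0, "ty": 0, "tz": -0.035, "ax": 0, "ay": 0, "az": 0, "grip": -0.65}, {"tx": 0, "ty": 0, "tz": -0.035, "ax": 0, "ay": 0, "az": 0, "grip": -0.65}, {"tx": 0, "ty": 0, "tz": -0.03, "ax": 0, "ay": 0, "az": 0, "grip": -0.65}, {"tx": 0, "ty": 0, "tz": 0, "ax": 0, "ay": 0, "az": 0, "grip": -0.65}], force=30)

```text
clock: 6.28
tool_pos: [532.7, 310.9, 309.9]
eef_rot: [3.136, -0.003, 1.707]
force: [0.1, -0.4, -1.7]
finger_gap: 19.0
finger_force: 30.7
```

Emit:
apply_moves(targets=[{"tx": -0.02, "ty": -0.004, "tz": -0.002, "ax": 0, "ay": 0, "az": 0, "grip": -0.65}, {"tx": -0.039, "ty": -0.007, "tz": 0, "ax": 0, "ay": 0, "az": 0, "grip": -0.65}, {"tx": -0.039, "ty": -0.007, "tz": 0, "ax": 0, "ay": 0, "az": 0, "grip": -0.65}, {"tx": -0.039, "ty": -0.007, "tz": 0, "ax": 0, "ay": 0, "az": 0, "grip": -0.65}, {"tx": -0.039, "ty": -0.007, "tz": 0, "ax": 0, "ay": 0, "az": 0, "grip": -0.65}, {"tx": -0.039, "ty": -0.007, "tz": 0, "ax": 0, "ay": 0, "az": 0, "grip": -0.65}, {"tx": -0.039, "ty": -0.007, "tz": 0, "ax": 0, "ay": 0, "az": 0, "grip": -0.65}, {"tx": -0.039, "ty": -0.007, "tz": 0, "ax": 0, "ay": 0, "az": 0, "grip": -0.65}, {"tx": -0.039, "ty": -0.007, "tz": 0, "ax": 0, "ay": 0, "az": 0, "grip": -0.65}, {"tx": -0.039, "ty": -0.007, "tz": 0, "ax": 0, "ay": 0, "az": 0, "grip": -0.65}, {"tx": -0.039, "ty": -0.007, "tz": 0, "ax": 0, "ay": 0, "az": 0, "grip": -0.65}, {"tx": -0.039, "ty": -0.007, "tz": 0, "ax": 0, "ay": 0, "az": 0, "grip": -0.65}, {"tx": -0.039, "ty": -0.007, "tz": 0, "ax": 0, "ay": 0, "az": 0, "grip": -0.65}, {"tx": -0.02, "ty": -0.005, "tz": 0, "ax": 0, "ay": 0, "az": 0, "grip": -0.65}, {"tx": 0, "ty": 0, "tz": 0, "ax": 0, "ay": 0, "az": 0, "grip": -0.65}, {"tx": 0, "ty": 0, "tz": 0, "ax": 0, "ay": 0, "az": 0, "grip": -0.65}])

```text
clock: 8.28
tool_pos: [507.7, -204.6, 307.5]
eef_rot: [-3.14, -0.001, 1.708]
force: [1.4, 0.8, -1.3]
finger_gap: 18.6
finger_force: 30.7
```

```bash
python3 look.py w3 pin_head=317 guide_mouth=203 wheel_top=230
```

```text
8.275 [ 507.71 -204.61  307.55] [-3.14 -0.    1.71] 18.616806220935967
pin_head 0.92 [278.4 298.8] [ 508.32 -206.58  317.  ]
guide_mouth 0.73 [281.9 139.1] [ 503.84 -153.61  203.  ]
```

View pics/w3.png

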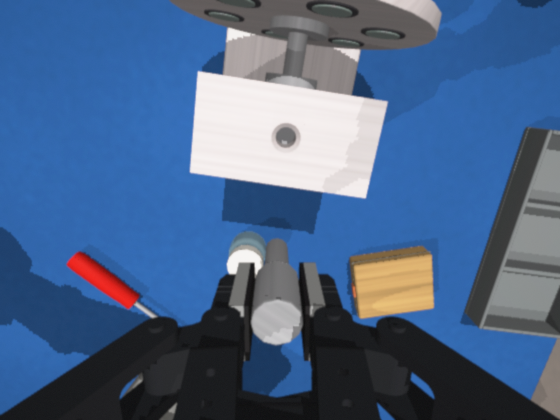

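The guide hole is at about (286,136) on the white housing top. The pin hangs upright at (277,240–335). I'll refine the hole and the stand's yaw from image blobs.

Run:
```python
from h import *
c=capture("wrist"); g=cv2.cvtColor(c["img"],cv2.COLOR_RGB2GRAY)
w=g[115:160,262:310]; m=(w<140).astype(np.uint8)
n,l,st,ce=cv2.connectedComponentsWithStats(m)
for i in range(1,n):
    if st[i,4]>20: uv=ce[i]+[262,115]; print("hole",st[i],uv,onz(c,uv,203))
m=(g>165).astype(np.uint8); n,l,st,ce=cv2.connectedComponentsWithStats(m)
i=l[120,240]; cn,_=cv2.findContours((l==i).astype(np.uint8),0,2); cn=max(cn,key=cv2.contourArea)
q=cv2.approxPolyDP(cv2.convexHull(cn),6,True)[:,0]; P=np.array([onz(c,x,203) for x in q]); print(q.tolist(),P)
for r in spot_point("pin_head",c)[:1]:print(r["uv"])
T=np.array(c["T"])
def proj(p):
    v=T[:3,:3].T@(np.array(p)-T[:3,3]); return [c["fx"]*v[0]/v[2]+c["cx"],c["fy"]*v[1]/v[2]+c["cy"]]
t=observe()["tool_pos"]
for dz in(34-6,-13+0,11-53,11-57): print(dz,proj(t+[0,0,dz]))
cv2.imwrite("pics/z.png",cv2.resize(c["img"][100:360,190:370,::-1],None,fx=2.2,fy=2.2,interpolation=2))
```

```text
hole [ 13  12  20  20 270] [284.29 135.93] [ 506.06 -151.1   203.  ]
[[227, 28], [385, 102], [362, 198], [189, 172], [196, 72]] [[ 461.69  -91.2   203.  ]
 [ 568.01 -120.53  203.  ]
 [ 566.59 -186.22  203.  ]
 [ 444.41 -184.37  203.  ]
 [ 444.59 -119.17  203.  ]]
[278.1, 298.0]
28 [np.float64(277.73364702053027), np.float64(321.9547398969592)]
-13 [np.float64(277.41204241007904), np.float64(270.67535818635605)]
-42 [np.float64(277.2610073974753), np.float64(246.59304776142085)]
-46 [np.float64(277.24341306101024), np.float64(243.78765671224184)]
```

View pics/z.png

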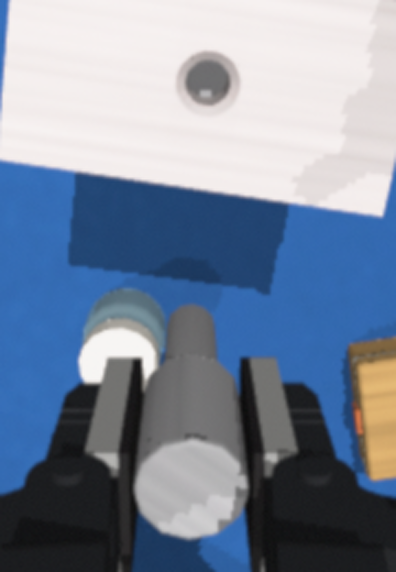

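Emit:
apply_moves(targets=[{"tx": 0.02, "ty": 0.002, "tz": 0, "ax": 0, "ay": 0, "az": 0, "grip": -0.65}, {"tx": 0.02, "ty": 0.002, "tz": 0, "ax": 0, "ay": 0, "az": 0, "grip": -0.65}, {"tx": 0.012, "ty": 0.002, "tz": 0, "ax": 0, "ay": 0, "az": 0, "grip": -0.65}, {"tx": 0, "ty": 0, "tz": 0.015, "ax": 0, "ay": 0, "az": 0, "grip": -0.65}, {"tx": 0, "ty": 0, "tz": 0.02, "ax": 0, "ay": 0, "az": 0, "grip": -0.65}, {"tx": 0, "ty": 0, "tz": 0.012, "ax": 0, "ay": 0, "az": 0, "grip": -0.65}, {"tx": 0, "ty": 0, "tz": 0, "ax": 0, "ay": 0, "az": 0, "grip": -0.65}, {"tx": 0, "ty": 0, "tz": 0, "ax": 0, "ay": 0, "az": 0, "grip": -0.65}])

```text
clock: 9.57
tool_pos: [507.6, -153.5, 261.7]
eef_rot: [3.141, 0.0, 1.707]
force: [0.5, 0.4, -1.1]
finger_gap: 18.9
finger_force: 30.7
```

```bash
python3 look.py w4 guide_mouth=203
python3 - <<'E'
import cv2
g=cv2.imread('pics/w4.png')[150:350,180:380]; cv2.imwrite('pics/w4c.png',cv2.resize(g,None,fx=3,fy=3,interpolation=2))
E
```

```text
9.575 [ 507.6  -153.51  261.65] [3.14 0.   1.71] 18.93320044101055
guide_mouth 0.67 [272.9 229.5] [ 504.67 -150.52  203.  ]
```

View pics/w4c.png

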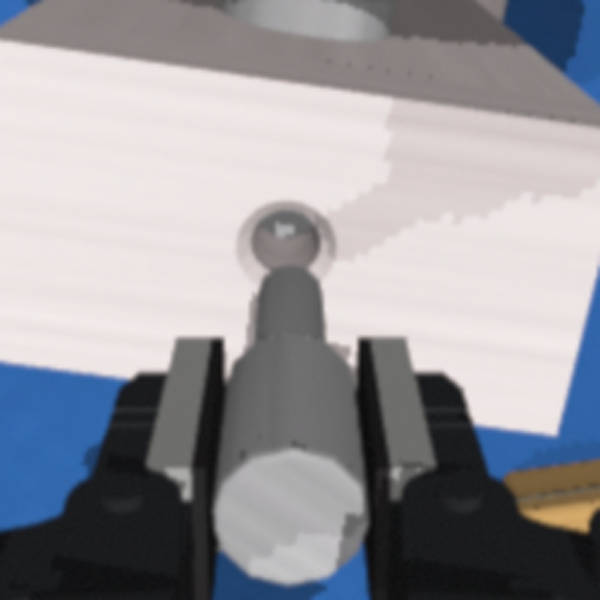

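The hole is centred near (275,231) and the pin foot near (277,240), so about 1–2 mm of correction is needed. Then I'll insert.

Emit:
apply_moves(targets=[{"tx": 0.002, "ty": -0.0012, "tz": 0, "ax": 0, "ay": 0, "az": 0, "grip": -0.62}, {"tx": 0, "ty": 0, "tz": 0.006, "ax": 0, "ay": 0, "az": 0, "grip": -0.58}, {"tx": 0, "ty": 0, "tz": 0.006, "ax": 0, "ay": 0, "az": 0, "grip": -0.58}, {"tx": 0, "ty": 0, "tz": 0.004, "ax": 0, "ay": 0, "az": 0, "grip": -0.58}, {"tx": 0, "ty": 0, "tz": 0.004, "ax": 0, "ay": 0, "az": 0, "grip": -0.58}, {"tx": 0, "ty": 0, "tz": 0.003, "ax": 0, "ay": 0, "az": 0, "grip": -0.58}, {"tx": 0, "ty": 0, "tz": 0, "ax": 0, "ay": 0, "az": 0, "grip": -0.58}])

```text
clock: 10.55
tool_pos: [505.7, -151.2, 238.0]
eef_rot: [-3.141, -0.0, 1.707]
force: [-0.3, 0.1, -0.7]
finger_gap: 18.5
finger_force: 30.7
```

Emit:
apply_moves(targets=[{"tx": 0, "ty": 0, "tz": 0.004, "ax": 0, "ay": 0, "az": 0, "grip": -0.56}, {"tx": 0, "ty": 0, "tz": 0.004, "ax": 0, "ay": 0, "az": 0, "grip": -0.56}, {"tx": 0, "ty": 0, "tz": 0.003, "ax": 0, "ay": 0, "az": 0, "grip": -0.56}, {"tx": 0, "ty": 0, "tz": 0.002, "ax": 0, "ay": 0, "az": 0, "grip": -0.55}, {"tx": 0, "ty": 0, "tz": 0, "ax": 0, "ay": 0, "az": 0, "grip": -0.55}])

```text
clock: 11.18
tool_pos: [505.7, -151.2, 225.1]
eef_rot: [-3.141, -0.0, 1.707]
force: [-0.5, 0.2, -1.0]
finger_gap: 19.1
finger_force: 19.2
```

Emit:
apply_moves(targets=[{"tx": 0, "ty": 0, "tz": 0, "ax": 0, "ay": 0, "az": 0, "grip": -0.52}, {"tx": 0, "ty": 0, "tz": 0, "ax": 0, "ay": 0, "az": 0, "grip": -0.4}, {"tx": 0, "ty": 0, "tz": 0, "ax": 0, "ay": 0, "az": 0, "grip": -0.2}, {"tx": 0, "ty": 0, "tz": 0, "ax": 0, "ay": 0, "az": 0, "grip": 0}, {"tx": 0, "ty": 0, "tz": -0.01, "ax": 0, "ay": 0, "az": 0, "grip": 0}, {"tx": 0, "ty": 0, "tz": -0.025, "ax": 0, "ay": 0, "az": 0, "grip": 0}, {"tx": 0, "ty": 0, "tz": -0.03, "ax": 0, "ay": 0, "az": 0, "grip": 0}, {"tx": 0, "ty": 0, "tz": -0.02, "ax": 0, "ay": 0, "az": 0, "grip": 0}, {"tx": 0, "ty": 0, "tz": 0, "ax": 0, "ay": 0, "az": 0, "grip": 0}], force=20)

```text
clock: 12.3
tool_pos: [506.8, -151.6, 312.2]
eef_rot: [3.138, 0.001, 1.707]
force: [0.6, -0.4, -0.2]
finger_gap: 42.8
finger_force: 0.0
```

```bash
python3 look.py w5 pin_head=232 wheel_top=230
python3 - <<'E'
from h import *
s=observe(); print(s["joints"])
for n in("side","top"):
    c=capture(n); save(c,"r_"+n)
    T=np.array(c["T"])
    for r in spot_point("pin_head",c)[:1]: print(n,r["score"],np.array(r["uv"]),onz(c,r["uv"],232))
    def proj(p):
        v=T[:3,:3].T@(np.array(p)-T[:3,3]); return [c["fx"]*v[0]/v[2]+c["cx"],c["fy"]*v[1]/v[2]+c["cy"]]
    print(np.array(proj([505.7,-151.2,232])),np.array(proj([505.7,-151.2,220])))
E
```

```text
12.3 [ 506.83 -151.63  312.23] [3.14 0.   1.71] 42.7938781851297
pin_head 0.83 [275.7 221.7] [ 506.14 -150.96  232.  ]
wheel_top 0.63 [297.2  75.8] [506.53 -61.32 230.  ]
[-0.39  0.18  0.65  1.84 -0.12  1.16  0.44]
side 0.71 [300.9 234.3] [ 506.72 -166.52  232.  ]
[296.72 231.11] [296.63 235.71]
top 0.7 [360.2 224.5] [ 506.24 -141.16  232.  ]
[365.61 224.74] [364.31 225.63]
```

View pics/w5.png

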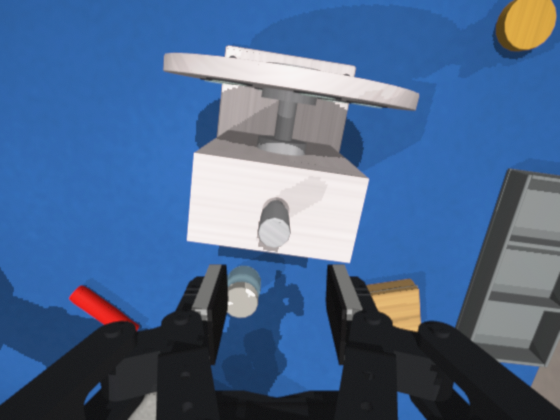

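The pin stands upright in the guide; its head shows at (275,222). Now over the wheel, with a turn of about −81.5° so the pads close across its thickness.

Emit:
apply_moves(targets=[{"tx": 0.03, "ty": 0.004, "tz": 0, "ax": 0, "ay": 0, "az": 0, "grip": 0}, {"tx": 0.03, "ty": 0.004, "tz": 0, "ax": 0, "ay": 0, "az": 0, "grip": 0}, {"tx": 0.029, "ty": 0.0046, "tz": 0, "ax": 0, "ay": 0, "az": 0, "grip": 0}, {"tx": 0, "ty": 0, "tz": 0, "ax": 0, "ay": 0, "az": -9, "grip": 0}, {"tx": 0, "ty": 0, "tz": 0, "ax": 0, "ay": 0, "az": -9, "grip": 0}, {"tx": 0, "ty": 0, "tz": 0, "ax": 0, "ay": 0, "az": -9, "grip": 0}, {"tx": 0, "ty": 0, "tz": 0, "ax": 0, "ay": 0, "az": -9, "grip": 0}, {"tx": 0, "ty": 0, "tz": 0, "ax": 0, "ay": 0, "az": -9, "grip": 0}, {"tx": 0, "ty": 0, "tz": 0, "ax": 0, "ay": 0, "az": -9, "grip": 0}, {"tx": 0, "ty": 0, "tz": 0, "ax": 0, "ay": 0, "az": -9, "grip": 0}, {"tx": 0, "ty": 0, "tz": 0, "ax": 0, "ay": 0, "az": -9, "grip": 0}, {"tx": 0, "ty": 0, "tz": 0, "ax": 0, "ay": 0, "az": -9.5, "grip": 0}, {"tx": 0, "ty": 0, "tz": 0, "ax": 0, "ay": 0, "az": 0, "grip": 0}])

```text
clock: 14.28
tool_pos: [506.0, -61.5, 309.9]
eef_rot: [-3.141, -0.001, 3.128]
force: [0.2, 0.2, -0.3]
finger_gap: 42.7
finger_force: 0.0
```

```bash
python3 look.py w6 wheel_top=230 pin_head=232
```

```text
14.275 [506.04 -61.47 309.9 ] [-3.14 -0.    3.13] 42.741808421689484
wheel_top 0.76 [273.  217.5] [502.52 -62.98 230.  ]
pin_head 0.76 [132.9 223.9] [ 504.91 -153.03  232.  ]
```

View pics/w6.png

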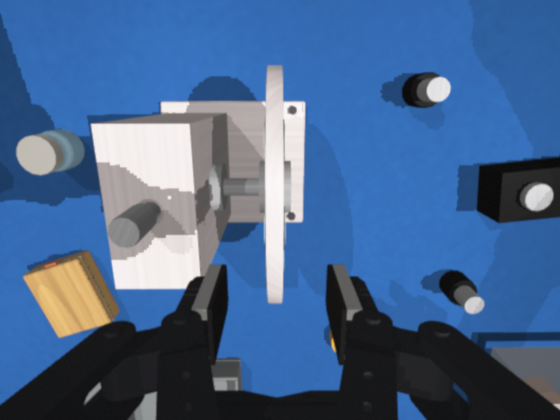

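The rim is at column 275 and the finger centre at column 277, so they line up. Now to the start of the stroke, tilted 25° back.

Emit:
apply_moves(targets=[{"tx": 0.031, "ty": 0, "tz": 0.026, "ax": 0, "ay": 0, "az": 0, "grip": 0}, {"tx": 0.031, "ty": 0, "tz": 0.026, "ax": 0, "ay": 0, "az": 0, "grip": 0}, {"tx": 0, "ty": 0, "tz": 0, "ax": 0, "ay": -8, "az": 0, "grip": 0}, {"tx": 0, "ty": 0, "tz": 0, "ax": 0, "ay": -8, "az": 0, "grip": 0}, {"tx": 0, "ty": 0, "tz": 0, "ax": 0, "ay": -9, "az": 0, "grip": 0}, {"tx": 0, "ty": 0, "tz": 0, "ax": 0, "ay": 0, "az": 0, "grip": 0}])

```text
clock: 15.18
tool_pos: [441.2, -60.7, 256.8]
eef_rot: [3.14, 0.433, 3.128]
force: [-0.0, 1.3, 0.6]
finger_gap: 42.8
finger_force: 0.0
```

Run:
```python
from h import *
s=observe(); M=Rt().as_matrix(); print(s["tool_pos"],M,s["joints"],s["force"])
t=np.radians(-25); u=np.array([np.sin(t),0,np.cos(t)]); A=np.array([507.2,-62,125])
print("to +60",rel(A+147*u),"to 87",rel(A+87*u))
```

```text
[441.17 -60.72 256.79] [[-0.91  0.01  0.42]
 [ 0.01  1.   -0.  ]
 [-0.42  0.   -0.91]] [-0.42 -0.21  0.36  2.35  0.19  0.56  1.37] [-0.02  1.3   0.57]
to +60 [-4.16 -1.23  0.34] to 87 [-4.34 -0.99 60.34]
```

Emit:
apply_moves(targets=[{"tx": -0.0042, "ty": -0.001, "tz": 0.012, "ax": 0, "ay": 0, "az": 0, "grip": 0}, {"tx": 0, "ty": 0, "tz": 0.016, "ax": 0, "ay": 0, "az": 0, "grip": 0}, {"tx": 0, "ty": 0, "tz": 0.016, "ax": 0, "ay": 0, "az": 0, "grip": 0}, {"tx": 0, "ty": 0, "tz": 0.016, "ax": 0, "ay": 0, "az": 0, "grip": -0.2}, {"tx": 0, "ty": 0, "tz": 0, "ax": 0, "ay": 0, "az": 0, "grip": -0.4}, {"tx": 0, "ty": 0, "tz": 0, "ax": 0, "ay": 0, "az": 0, "grip": -0.6}, {"tx": 0, "ty": 0, "tz": 0, "ax": 0, "ay": 0, "az": 0, "grip": -0.66}, {"tx": 0, "ty": 0, "tz": 0, "ax": 0, "ay": 0, "az": 0, "grip": -0.69}, {"tx": 0, "ty": 0, "tz": 0, "ax": 0, "ay": 0, "az": 0, "grip": -0.69}])

```text
clock: 16.3
tool_pos: [473.5, -62.1, 206.1]
eef_rot: [3.141, 0.437, 3.129]
force: [0.4, -0.1, 0.2]
finger_gap: 13.1
finger_force: 0.3
```

Emit:
apply_moves(targets=[{"tx": 0, "ty": 0, "tz": 0, "ax": 0, "ay": 0, "az": 0, "grip": -0.7}, {"tx": 0, "ty": 0, "tz": 0, "ax": 0, "ay": 0, "az": 0, "grip": -0.71}, {"tx": 0, "ty": 0, "tz": 0, "ax": 0, "ay": 0, "az": 0, "grip": -0.715}, {"tx": 0, "ty": 0, "tz": 0, "ax": 0, "ay": 0, "az": 0, "grip": -0.715}])

```text
clock: 16.8
tool_pos: [473.5, -62.5, 205.8]
eef_rot: [-3.141, 0.437, 3.129]
force: [-1.8, -5.8, 4.5]
finger_gap: 12.2
finger_force: 2.6
```

Emit:
apply_moves(targets=[{"tx": 0, "ty": -0.0007, "tz": 0, "ax": 0, "ay": 0, "az": 0, "grip": -0.715}, {"tx": 0, "ty": 0, "tz": 0, "ax": 0, "ay": 0, "az": 0, "grip": -0.715}])

```text
clock: 17.05
tool_pos: [473.3, -62.5, 205.6]
eef_rot: [3.142, 0.436, 3.13]
force: [-0.2, -2.3, 2.6]
finger_gap: 12.0
finger_force: 1.4
```

Emit:
apply_moves(targets=[{"tx": 0, "ty": -0.0004, "tz": 0, "ax": 0, "ay": 0, "az": 0, "grip": -0.72}, {"tx": 0, "ty": 0, "tz": 0, "ax": 0, "ay": 0, "az": 0, "grip": -0.725}, {"tx": 0, "ty": 0, "tz": 0, "ax": 0, "ay": 0, "az": 0, "grip": -0.725}])

```text
clock: 17.42
tool_pos: [473.3, -62.7, 205.6]
eef_rot: [3.141, 0.436, 3.13]
force: [-0.3, 0.2, 1.8]
finger_gap: 11.7
finger_force: 5.7
```

Balanced pinch at 5.7 N per pad. Starting the slow arc strokes at about 37 mm/s at the rim.

Emit:
apply_moves(targets=[{"tx": -0.0038, "ty": 0, "tz": 0.0002, "ax": 0, "ay": 2.5, "az": 0, "grip": -0.725}, {"tx": -0.0038, "ty": 0, "tz": 0.0002, "ax": 0, "ay": 2.5, "az": 0, "grip": -0.725}, {"tx": -0.0038, "ty": 0, "tz": 0.0002, "ax": 0, "ay": 2.5, "az": 0, "grip": -0.725}, {"tx": -0.0038, "ty": 0, "tz": 0.0002, "ax": 0, "ay": 2.5, "az": 0, "grip": -0.725}])

```text
clock: 17.92
tool_pos: [487.2, -62.8, 210.0]
eef_rot: [3.141, 0.259, 3.13]
force: [-0.8, -0.6, -1.8]
finger_gap: 12.0
finger_force: 5.8
```

```bash
cat > st.py <<'E'
from h import *
s=observe(); d=s["tool_pos"]-np.array([507.2,-62,125]); print(s["clock"],s["tool_pos"],"r",np.hypot(d[0],d[2]),"th",np.degrees(np.arctan2(d[0],d[2])),s["eef_rot"],s["force"],s["finger_force"],s["joints"])
c=capture("side")
for r in spot_point("pin_head",c)[:1]: print(r["score"],np.array(r["uv"]))
cv2.imwrite("pics/s_%d.png"%(s["clock"]*100),c["img"][:,:,::-1])
E
python3 st.py
```

```text
17.925 [487.2  -62.81 209.95] r 87.27810419271881 th -13.249187523815255 [3.14 0.26 3.13] [-0.79 -0.6  -1.78] 5.817472189664841 [-0.45  0.06  0.48  2.21 -0.05  0.62  1.62]
0.7 [297.4 235.4]
```

Emit:
apply_moves(targets=[{"tx": -0.0038, "ty": 0, "tz": 0.00015, "ax": 0, "ay": 2.5, "az": 0, "grip": -0.725}, {"tx": -0.0038, "ty": 0, "tz": 0.00015, "ax": 0, "ay": 2.5, "az": 0, "grip": -0.725}, {"tx": -0.0038, "ty": 0, "tz": 0.00015, "ax": 0, "ay": 2.5, "az": 0, "grip": -0.725}, {"tx": -0.0038, "ty": 0, "tz": 0.00015, "ax": 0, "ay": 2.5, "az": 0, "grip": -0.725}, {"tx": -0.0038, "ty": 0, "tz": 0.00015, "ax": 0, "ay": 2.5, "az": 0, "grip": -0.725}])

```text
clock: 18.65
tool_pos: [505.8, -63.1, 212.4]
eef_rot: [3.141, 0.041, 3.13]
force: [-0.6, -0.5, -1.8]
finger_gap: 12.1
finger_force: 5.9
```

Emit:
apply_moves(targets=[{"tx": -0.0038, "ty": 0, "tz": 0.00015, "ax": 0, "ay": 2.5, "az": 0, "grip": -0.725}, {"tx": -0.0038, "ty": 0, "tz": 0.00015, "ax": 0, "ay": 2.5, "az": 0, "grip": -0.725}, {"tx": -0.0038, "ty": 0, "tz": 0.00015, "ax": 0, "ay": 2.5, "az": 0, "grip": -0.725}, {"tx": -0.0038, "ty": 0, "tz": 0.00015, "ax": 0, "ay": 2.5, "az": 0, "grip": -0.725}, {"tx": -0.0038, "ty": 0, "tz": 0.00015, "ax": 0, "ay": 2.5, "az": 0, "grip": -0.725}])

```text
clock: 19.27
tool_pos: [524.8, -63.3, 210.8]
eef_rot: [3.141, -0.177, 3.13]
force: [-1.0, 0.1, -0.7]
finger_gap: 11.6
finger_force: 6.0
```

```bash
python3 st.py
```

```text
19.275 [524.77 -63.28 210.76] r 87.54030770942227 th 11.57618768661813 [ 3.14 -0.18  3.13] [-0.99  0.12 -0.72] 5.960009917616844 [-0.37  0.38  0.48  1.83 -0.17  1.16  1.74]
0.43 [296.7 233.2]
```

Emit:
apply_moves(targets=[{"tx": -0.0038, "ty": 0, "tz": 0.00015, "ax": 0, "ay": 2.5, "az": 0, "grip": -0.725}, {"tx": -0.0038, "ty": 0, "tz": 0.00015, "ax": 0, "ay": 2.5, "az": 0, "grip": -0.725}, {"tx": -0.0038, "ty": 0, "tz": 0.00015, "ax": 0, "ay": 2.5, "az": 0, "grip": -0.725}, {"tx": -0.0038, "ty": 0, "tz": 0.00015, "ax": 0, "ay": 2.5, "az": 0, "grip": -0.725}, {"tx": -0.0038, "ty": 0, "tz": 0.00015, "ax": 0, "ay": 2.5, "az": 0, "grip": -0.725}])

```text
clock: 20.0
tool_pos: [542.7, -63.5, 205.2]
eef_rot: [3.141, -0.394, 3.13]
force: [-1.5, 1.0, -2.0]
finger_gap: 11.7
finger_force: 5.9
```

```bash
python3 st.py
```

```text
20.0 [542.65 -63.51 205.24] r 87.72378600885637 th 23.837353681442075 [ 3.14 -0.39  3.13] [-1.46  0.97 -2.01] 5.877683758735657 [-0.32  0.55  0.47  1.64 -0.2   1.4   1.77]
0.64 [297.3 233.5]
```

Emit:
apply_moves(targets=[{"tx": -0.0038, "ty": 0, "tz": 0.00015, "ax": 0, "ay": 2.5, "az": 0, "grip": -0.725}, {"tx": -0.0038, "ty": 0, "tz": 0.00015, "ax": 0, "ay": 2.5, "az": 0, "grip": -0.725}, {"tx": -0.0038, "ty": 0, "tz": 0.00015, "ax": 0, "ay": 2.5, "az": 0, "grip": -0.725}, {"tx": -0.0038, "ty": 0, "tz": 0.00015, "ax": 0, "ay": 2.5, "az": 0, "grip": -0.725}, {"tx": -0.0038, "ty": 0, "tz": 0.00015, "ax": 0, "ay": 2.5, "az": 0, "grip": -0.725}])

```text
clock: 20.72
tool_pos: [559.2, -63.7, 196.1]
eef_rot: [3.141, -0.612, 3.13]
force: [-2.4, 1.7, -2.2]
finger_gap: 11.9
finger_force: 5.8
```

```bash
python3 st.py
```

```text
20.725 [559.19 -63.71 196.1 ] r 88.07358189729402 th 36.17451706432993 [ 3.14 -0.61  3.13] [-2.38  1.68 -2.25] 5.786770060658455 [-0.27  0.73  0.46  1.45 -0.21  1.64  1.78]
0.71 [295.6 231.5]
```

1.03 rad turned with no drop yet. Releasing and going back for a second stroke.

Emit:
apply_moves(targets=[{"tx": 0, "ty": 0, "tz": 0, "ax": 0, "ay": 0, "az": 0, "grip": -0.6}, {"tx": 0, "ty": 0, "tz": 0, "ax": 0, "ay": 0, "az": 0, "grip": -0.2}, {"tx": 0, "ty": 0, "tz": 0, "ax": 0, "ay": 0, "az": 0, "grip": 0}, {"tx": 0, "ty": 0, "tz": -0.02, "ax": 0, "ay": 0, "az": 0, "grip": 0}, {"tx": 0, "ty": 0, "tz": -0.02, "ax": 0, "ay": 0, "az": 0, "grip": 0}, {"tx": 0.0167, "ty": 0, "tz": 0.0011, "ax": 0, "ay": -7.5, "az": 0, "grip": 0}, {"tx": 0.0167, "ty": 0, "tz": 0.0011, "ax": 0, "ay": -7.5, "az": 0, "grip": 0}, {"tx": 0.0167, "ty": 0, "tz": 0.0011, "ax": 0, "ay": -7.5, "az": 0, "grip": 0}, {"tx": 0.0167, "ty": 0, "tz": 0.0011, "ax": 0, "ay": -7.5, "az": 0, "grip": 0}, {"tx": 0.0167, "ty": 0, "tz": 0.0011, "ax": 0, "ay": -7.5, "az": 0, "grip": 0}, {"tx": 0.0167, "ty": 0, "tz": 0.0011, "ax": 0, "ay": -7.5, "az": 0, "grip": 0}, {"tx": 0.0167, "ty": 0, "tz": 0.0011, "ax": 0, "ay": -7.5, "az": 0, "grip": 0}, {"tx": 0.0167, "ty": 0, "tz": 0.0011, "ax": 0, "ay": -7.5, "az": 0, "grip": 0}, {"tx": 0, "ty": 0, "tz": 0, "ax": 0, "ay": 0, "az": 0, "grip": 0}])

```text
clock: 22.58
tool_pos: [450.6, -63.0, 237.8]
eef_rot: [3.139, 0.433, 3.129]
force: [0.4, -0.4, 0.7]
finger_gap: 42.7
finger_force: 0.0
```

```bash
python3 st.py
python3 - <<'E'
from h import *
t=np.radians(-24); print(rel(np.array([507.2,-62.9,125])+87.5*np.array([np.sin(t),0,np.cos(t)])))
E
```

```text
22.575 [450.56 -63.   237.8 ] r 126.22003727274748 th -26.66163999964313 [3.14 0.43 3.13] [ 0.41 -0.37  0.74] 0.0 [-0.48 -0.16  0.43  2.37  0.18  0.49  1.39]
0.69 [296.3 233.4]
[ 1.04  0.18 39.41]
```

Emit:
apply_moves(targets=[{"tx": 0.001, "ty": 0.0002, "tz": 0.013, "ax": 0, "ay": 0, "az": 0, "grip": 0}, {"tx": 0, "ty": 0, "tz": 0.013, "ax": 0, "ay": 0, "az": 0, "grip": -0.2}, {"tx": 0, "ty": 0, "tz": 0.013, "ax": 0, "ay": 0, "az": 0, "grip": -0.4}, {"tx": 0, "ty": 0, "tz": 0, "ax": 0, "ay": 0, "az": 0, "grip": -0.6}, {"tx": 0, "ty": 0, "tz": 0, "ax": 0, "ay": 0, "az": 0, "grip": -0.68}, {"tx": 0, "ty": 0, "tz": 0, "ax": 0, "ay": 0, "az": 0, "grip": -0.7}, {"tx": 0, "ty": 0, "tz": 0, "ax": 0, "ay": 0, "az": 0, "grip": -0.71}, {"tx": 0, "ty": 0, "tz": 0, "ax": 0, "ay": 0, "az": 0, "grip": -0.72}, {"tx": 0, "ty": 0, "tz": 0, "ax": 0, "ay": 0, "az": 0, "grip": -0.725}, {"tx": 0, "ty": 0, "tz": 0, "ax": 0, "ay": 0, "az": 0, "grip": -0.725}])

```text
clock: 23.92
tool_pos: [471.5, -62.6, 204.9]
eef_rot: [3.141, 0.437, 3.13]
force: [-2.9, 2.0, 6.4]
finger_gap: 11.7
finger_force: 6.3
```

```bash
python3 st.py
```

```text
23.925 [471.46 -62.65 204.91] r 87.53790768173698 th -24.09690758029899 [3.14 0.44 3.13] [-2.91  2.02  6.4 ] 6.273457333445549 [-0.5  -0.05  0.5   2.38  0.08  0.37  1.49]
0.48 [294.2 232. ]
```

Emit:
apply_moves(targets=[{"tx": -0.0038, "ty": 0, "tz": 0.00015, "ax": 0, "ay": 2.5, "az": 0, "grip": -0.725}, {"tx": -0.0038, "ty": 0, "tz": 0.00015, "ax": 0, "ay": 2.5, "az": 0, "grip": -0.725}, {"tx": -0.0038, "ty": 0, "tz": 0.00015, "ax": 0, "ay": 2.5, "az": 0, "grip": -0.725}, {"tx": -0.0038, "ty": 0, "tz": 0.00015, "ax": 0, "ay": 2.5, "az": 0, "grip": -0.725}])

```text
clock: 24.52
tool_pos: [485.4, -62.8, 209.5]
eef_rot: [3.141, 0.26, 3.13]
force: [-1.3, -0.1, 1.6]
finger_gap: 12.0
finger_force: 6.1
```

```bash
python3 st.py
```

```text
24.525 [485.38 -62.82 209.45] r 87.22492110573691 th -14.486468274227633 [3.14 0.26 3.13] [-1.3  -0.13  1.57] 6.10896460711956 [-0.51  0.05  0.53  2.22 -0.05  0.61  1.62]
0.45 [295.  234.7]
```

Emit:
apply_moves(targets=[{"tx": -0.0038, "ty": 0, "tz": 0.00015, "ax": 0, "ay": 2.5, "az": 0, "grip": -0.725}, {"tx": -0.0038, "ty": 0, "tz": 0.00015, "ax": 0, "ay": 2.5, "az": 0, "grip": -0.725}, {"tx": -0.0038, "ty": 0, "tz": 0.00015, "ax": 0, "ay": 2.5, "az": 0, "grip": -0.725}, {"tx": -0.0038, "ty": 0, "tz": 0.00015, "ax": 0, "ay": 2.5, "az": 0, "grip": -0.725}])

```text
clock: 25.12
tool_pos: [500.2, -63.0, 211.8]
eef_rot: [3.141, 0.086, 3.13]
force: [-0.5, 0.9, 3.7]
finger_gap: 11.8
finger_force: 6.7
```

Emit:
apply_moves(targets=[{"tx": -0.0038, "ty": 0, "tz": 0.0001, "ax": 0, "ay": 2.5, "az": 0, "grip": -0.725}, {"tx": -0.0038, "ty": 0, "tz": 0.0001, "ax": 0, "ay": 2.5, "az": 0, "grip": -0.725}, {"tx": -0.0038, "ty": 0, "tz": 0.0001, "ax": 0, "ay": 2.5, "az": 0, "grip": -0.725}, {"tx": -0.0038, "ty": 0, "tz": 0.0001, "ax": 0, "ay": 2.5, "az": 0, "grip": -0.725}])

```text
clock: 25.62
tool_pos: [515.6, -63.2, 211.8]
eef_rot: [3.141, -0.088, 3.13]
force: [-0.8, 1.2, 2.5]
finger_gap: 11.8
finger_force: 6.7
```

Emit:
apply_moves(targets=[{"tx": -0.0038, "ty": 0, "tz": 0.0001, "ax": 0, "ay": 2.5, "az": 0, "grip": -0.725}, {"tx": -0.0038, "ty": 0, "tz": 0.0001, "ax": 0, "ay": 2.5, "az": 0, "grip": -0.725}, {"tx": -0.0038, "ty": 0, "tz": 0.0001, "ax": 0, "ay": 2.5, "az": 0, "grip": -0.725}, {"tx": -0.0038, "ty": 0, "tz": 0.0001, "ax": 0, "ay": 2.5, "az": 0, "grip": -0.725}])

```text
clock: 26.12
tool_pos: [530.6, -63.4, 209.1]
eef_rot: [3.141, -0.263, 3.13]
force: [0.3, 0.5, 2.7]
finger_gap: 11.8
finger_force: 6.6
```

Emit:
apply_moves(targets=[{"tx": -0.0038, "ty": 0, "tz": 0.0001, "ax": 0, "ay": 2.5, "az": 0, "grip": -0.725}, {"tx": -0.0038, "ty": 0, "tz": 0.0001, "ax": 0, "ay": 2.5, "az": 0, "grip": -0.725}, {"tx": -0.0038, "ty": 0, "tz": 0.0001, "ax": 0, "ay": 2.5, "az": 0, "grip": -0.725}, {"tx": -0.0038, "ty": 0, "tz": 0.0001, "ax": 0, "ay": 2.5, "az": 0, "grip": -0.725}])

```text
clock: 26.62
tool_pos: [544.9, -63.6, 203.8]
eef_rot: [-3.141, -0.437, 3.13]
force: [0.5, 1.5, 2.7]
finger_gap: 11.8
finger_force: 6.6
```

```bash
python3 st.py
```

```text
26.625 [544.92 -63.56 203.78] r 87.34989465688734 th 25.585553547820716 [-3.14 -0.44  3.13] [0.46 1.51 2.72] 6.633831337094307 [-0.34  0.6   0.51  1.61 -0.22  1.45  1.79]
0.42 [297.3 236.3]
```

```bash
ls pics
python3 - <<'E'
import cv2,glob,numpy as np
fs=sorted(glob.glob('pics/s_*.png')); ref=cv2.imread(fs[0],0)[215:248,285:312]
for f in fs:
    g=cv2.imread(f,0); c=g[215:248,285:312]
    print(f,cv2.absdiff(c,ref).mean(),g[218:250:2,297])
E
```

```text
both.png
r_side.png
r_top.png
s_1792.png
s_1927.png
s_2000.png
s_2072.png
s_2257.png
s_2392.png
s_2452.png
s_2662.png
side.png
top.png
w1.png
w2.png
w3.png
w4.png
w4c.png
w5.png
w6.png
z.png
pics/s_1792.png 0.0 [107 109 109 161 179 158  88  89  82  91  84  79  80  84 119 124]
pics/s_1927.png 30.732884399551065 [ 98  90  97 142 178 168  88  89  90  89  91  86  76  81 118 124]
pics/s_2000.png 18.254769921436587 [ 13  34  96 147 184 172  90  88  90  88  88  90  75  86 118 128]
pics/s_2072.png 21.725028058361392 [ 98 104  98 111 104 107  95  88  95  88  92  88  80  84 126 127]
pics/s_2257.png 8.610549943883278 [110 105 112 155 178 169  89  89  90  86  88  88  75  86 119 122]
pics/s_2392.png 8.480359147025814 [104  99 109 149 181 170  89  88  87  86  84  88  73  82 118 125]
pics/s_2452.png 4.133557800224467 [106 109 107 144 180 166  87  88  85  87  87  84  74  80 115 122]
pics/s_2662.png 26.48260381593715 [ 18  25  88  97 107 156 183 170  91  92  89  89  92  93 120 187]
```

The pin's head top has moved down about 4 px in the latest frame, which suggests it dropped. Comparing the two frames before going on.

Run:
```python
import cv2,numpy as np
a=[cv2.resize(cv2.imread('pics/'+f)[195:295,240:340],None,fx=4,fy=4,interpolation=2) for f in('s_2452.png','s_2662.png')]
cv2.imwrite('pics/cmp.png',np.hstack(a))
```

```text
(no output)
```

View pics/cmp.png

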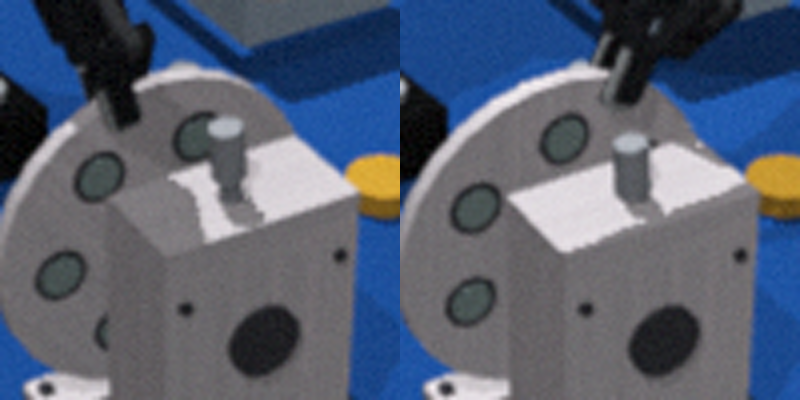

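The right frame shows the head sitting directly on the housing with no shank visible. The left one still shows the shank. The pin has dropped, so I'll release and back out.

Emit:
apply_moves(targets=[{"tx": 0, "ty": 0, "tz": 0, "ax": 0, "ay": 0, "az": 0, "grip": -0.69}, {"tx": 0, "ty": 0, "tz": 0, "ax": 0, "ay": 0, "az": 0, "grip": -0.5}, {"tx": 0, "ty": 0, "tz": 0, "ax": 0, "ay": 0, "az": 0, "grip": -0.2}, {"tx": 0, "ty": 0, "tz": 0, "ax": 0, "ay": 0, "az": 0, "grip": 0}, {"tx": 0, "ty": 0, "tz": -0.015, "ax": 0, "ay": 0, "az": 0, "grip": 0}, {"tx": 0, "ty": 0, "tz": -0.02, "ax": 0, "ay": 0, "az": 0, "grip": 0}, {"tx": 0, "ty": 0, "tz": -0.025, "ax": 0, "ay": 0, "az": 0, "grip": 0}, {"tx": 0, "ty": 0, "tz": -0.02, "ax": 0, "ay": 0, "az": 0, "grip": 0}, {"tx": 0, "ty": 0, "tz": 0, "ax": 0, "ay": 0, "az": 0, "grip": 0}, {"tx": 0, "ty": 0, "tz": 0, "ax": 0, "ay": 0, "az": 0, "grip": 0}])

```text
clock: 27.98
tool_pos: [578.4, -64.0, 275.9]
eef_rot: [3.141, -0.437, 3.13]
force: [1.1, -0.5, 0.3]
finger_gap: 42.5
finger_force: 0.0
```

```bash
python3 st.py
python3 - <<'E'
import cv2,glob
f=sorted(glob.glob('pics/s_*.png'))
for k in f[-2:]: print(k,cv2.imread(k,0)[218:250:2,297])
a,b=[cv2.imread(k,0)[226:250,288:308] for k in f[-2:]]
print(cv2.absdiff(a,b).mean())
E
```

```text
27.975 [578.41 -64.03 275.91] r 166.8722930465843 th 25.260876715731854 [ 3.14 -0.44  3.13] [ 1.12 -0.46  0.32] 0.0 [-0.33  0.59  0.53  1.44 -0.21  1.62  1.78]
0.49 [235.7 220.1]
pics/s_2662.png [ 18  25  88  97 107 156 183 170  91  92  89  89  92  93 120 187]
pics/s_2797.png [108 114 113 114 111 144 183 166  90  90  91  94  89  88 119 184]
6.10625
```

The pin is still home and the arm is clear of everything. Handing in.

```bash
python3 -c "
from bench import *
print(job_done())"
```

```text
the job is handed in; nothing more can be done
None
```

I handed the job in at about 28 s: the side camera shows the index pin dropped with its head on the housing, the wheel released and the arm clear; the judge's result wasn't shown.

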